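# Put the slide cases away on the sloping rack

## Robot

A 6-joint arm with a two-finger parallel gripper is mounted at the origin on the work surface. World frame = base frame: x ahead of the robot, y to its left, z up, the work surface at z = 0. Lengths are in m, angles in degrees, forces in N, time in s.
With the tool pointing down it reaches from about 0.375 to 0.75 m from the base axis. Payload 9 kg.
Tool frame: the origin (TCP) lies where the fingers leave the gripper's body, on its centre line; the fingertips stand 73 mm ahead of it and the grasp point (between the pads) lies 54 mm ahead of it (robot.tip_reach is the distance from the TCP to the fingertips, in m); z points along the fingers, y is the line along which they close (so a half turn about z gives the same grasp; the last joint's range is limited). The gripper opens to 85 mm and grips with 20 to 120 N. Pads are 22 mm wide; open, the fingers measure 114 mm over their backs; the gripper's body (76 mm by 85 mm) begins 54 mm behind the grasp point. The pads swing forward as they close: fully open they stand 13 mm farther back than shut.
Start: joints at [-86.098, 5.964, 5.575, 89.605, 0, 77.527], TCP at [0.169, -0.576, 0.304] pointing down, gripper open.
Joint ranges: [-171.21, 171.21], [-48.23, 106.86], [-62.78, 66.21], [-105.2, 120.99], [-86.42, 89.51], [-180, 180]. Speed limits (degrees/s): [127.2, 127.2, 147.25, 180, 180, 180].

## Interface

Orientations are given as [roll, pitch, yaw] about the fixed x, y, z axes, in that order (R = Rz(yaw) Ry(pitch) Rx(roll)).
In Python, from plant import robot gives the robot as it stands. Calls block until the motion is done:
- robot.move_pose(position, orientation): joint-space move of the TCP to a pose.
- robot.line_to(position, vel=0.15, rotation=None, guard=None): straight line of the TCP; rotation=None keeps the orientation; vel is the mean speed in m/s. With guard (N) it stops when the force on the tool has changed by that much, and returns True; else False.
- robot.goto_joints(angles): joint-space move.
- robot.set_gripper(opening): finger opening in m; the grip force is fixed at half the most; returns when the fingers have stopped.
- robot.pause(seconds).
- robot.ik(position, orientation): joint angles nearest the present ones, or None.
- robot.observe(): the state.
- robot.grab_frame(name): name is "scene" or "top" or "wrist"; returns the picture (420x560x3 uint8, blue, green, red); there is no depth.
- robot.get_calibration(name): a dict with "vertical_fov" (degrees; the focal length in pixels is half the picture's height over the tangent of half this angle, whatever the lens; pixels are square), "cx", "cy" (the principal point, pixels), "k1" (the pictures are not rectified: a ray, as slopes to the right and down, at radius r is drawn at 1 + k1 r^2 times it, then the intrinsics apply), "rvec" (rotation vector, rad) and "tvec" (3), from world to camera coordinates, as OpenCV has them. Camera axes: x right, y down, z forward; pixel columns grow to the right and rows downward; lengths in m; the calibration is good to about 2 mm. A picture is of the moment at which its call begins: read the wrist's pose just before it. get_calibration takes no time and is no camera call; for the wrist camera it gives the pose at the moment of the call.
A pose or a line that the arm cannot do raises robot.IKError and nothing moves.
- robot.job_done(): hands the job in; it is judged then, once.
The state is a dict: "time": time; "q": joint angles; "qvel": joint speeds; "joint_torque": joint torques, N m; "tool_pos": TCP position; "tcp_rot": TCP orientation; "ft_force": force on the tool from outside, world axes, zero at the start; "torque": the same for the moment, N m; "gripper_width": finger opening in m; "gripper_force": force on a finger pad.
Only numpy, scipy, OpenCV 4.12 (cv2) and the standard library are available. Lean on these libraries where they do the work, as an engineer would, in place of code of your own. Each camera call takes 0.05 s, during which the arm holds its last target. There are 200 camera calls.

## Task

Put the three flat white slide cases away in a single pile on the sloping metal rack, lying flat with their windows up, the largest at the bottom, the medium one on it and the small one on top, all lengthwise up the slope between the side cheeks. Push each case fully home, its end flush against the backstop at the low end, before you lay the next one on it. Leave the oil bottle, the glass dish, the slide box and the mouse where they stand.

Things in the scene. Friction and masses are not known exactly. Their poses are not given: they have to be found in the camera images.
- rack_shelf: Sloping shelf of the fixed aluminium rack: flat sheet 225 mm long, 84 wide, tilted 18 degrees, running down to a backstop plate at its low end. Origin: on its top surface, middle of the foot of the backstop's face, 30 mm above the bench. x points up the slope to the free high end, y across, z square to the surface. Cases stay put on it by friction (0.6, give or take a fifth) until pushed.
- rack_backstop (a point): Middle of the top edge of the backstop's face. The backstop is as wide as the shelf and stands 56 mm above the shelf's surface, square to it.
- rack_mouth (a point): Mouth between the two side cheeks, on the shelf's middle line and surface, 146 mm up the slope from the backstop. The cheeks are 4 mm thick, 28 mm tall above the surface (as high as two cases), 76 mm apart from the backstop to 130 mm up the slope, and then flare out, reaching 47 mm either side of the middle at the mouth.
- rack_edge (a point): Middle of the free high edge of the shelf, on its surface, 225 mm up the slope from the backstop and 100 mm above the bench. Between the mouth and this edge the shelf is an open apron without cheeks or lip. Nothing of the rack is wider than the cheeks' mouth.
- large_case: Large flat white plastic slide case (four windows), a closed rigid box 170 mm long (its x), 64 mm wide (its y), 14 mm thick, 0.1 to 0.2 kg. Origin: centre of its underside; z up. Either end may point to the backstop. It lies flat on the bench at the start.
- medium_case: Medium flat white plastic slide case (two windows), 100 mm long (its x), 64 mm wide (its y), 14 mm thick, 0.05 to 0.12 kg. Origin: centre of its underside; z up. It lies flat on the bench at the start.
- small_case: Small flat white plastic slide case (one window), 100 mm long (its x), 36 mm wide (its y), 14 mm thick, 0.03 to 0.07 kg. Origin: centre of its underside; z up. It lies flat on the bench at the start.
- slide_box: Bystander: closed grey slide storage box, 97 mm (its x) by 87 mm (its y), 32 mm tall, standing among the cases. Origin: centre of its underside.
- oil_bottle: Bystander: small amber immersion-oil bottle with a black cap, 30 mm across, 78 mm tall, standing close beside the rack on the robot's side. Origin: centre of its underside.
- dish: Bystander: covered glass-bottomed dish, 62 mm across, 15 mm tall, lying close beside the rack on the side away from the robot. Origin: centre of its underside.
- mouse: Bystander: grey computer mouse, 105 by 60 by 33 mm, on a black mat 160 by 200 mm and 3 mm thick beyond the cases. Origin: centre of its underside.

How it is judged (in metres and radians):
On the way, in this order (a step that is already met when the one before it is completed fails the run):
1. the large case lies on the shelf between the cheeks, home against the backstop (x of large_case in the frame of rack_shelf between 0.081 and 0.089 m and y of large_case in the frame of rack_shelf between -0.012 and 0.012 m and z of large_case in the frame of rack_shelf between -0.005 and 0.005 m and angle between the x axis of large_case and the x axis of rack_shelf, either way round below 0.08 rad and angle between the z axis of large_case and the z axis of rack_shelf, either way round below 0.08 rad), for 0.2 s.
2. the medium case lies on the large one, home against the backstop (x of medium_case in the frame of rack_shelf between 0.046 and 0.054 m and y of medium_case in the frame of rack_shelf between -0.012 and 0.012 m and z of medium_case in the frame of rack_shelf between 0.009 and 0.019 m and angle between the x axis of medium_case and the x axis of rack_shelf, either way round below 0.08 rad and angle between the z axis of medium_case and the z axis of rack_shelf, either way round below 0.08 rad), for 0.2 s.
3. the small case lies on the medium one, home against the backstop (x of small_case in the frame of rack_shelf between 0.046 and 0.054 m and y of small_case in the frame of rack_shelf between -0.022 and 0.022 m and z of small_case in the frame of rack_shelf between 0.023 and 0.033 m and angle between the x axis of small_case and the x axis of rack_shelf, either way round below 0.08 rad and angle between the z axis of small_case and the z axis of rack_shelf, either way round below 0.08 rad), for 0.2 s.
At the end, for the whole second after the job is handed in: The cases lie flat, windows up, in one pile on the slope, large below, medium on it, small on top, each lengthwise up it (within 4.5 degrees), between the cheeks (12 mm off the middle at most, the small one 22), its end within 4 mm of the backstop, and all at rest (all of step 1 and all of step 2 and all of step 3 and linear speed of each of large_case, medium_case, small_case below 0.02 m/s); the robot touches nothing.
It fails at once if the oil bottle is pushed more than 20 mm away or tipped (distance of oil_bottle from where it was at the start of the episode above 0.02 m or angle between oil_bottle's own z axis and vertical above 0.3 rad).
It fails at once if the glass dish is pushed more than 20 mm away or tipped (distance of dish from where it was at the start of the episode above 0.02 m or angle between dish's own z axis and vertical above 0.3 rad).
It fails at once if the slide box is pushed more than 20 mm away or tipped (distance of slide_box from where it was at the start of the episode above 0.02 m or angle between slide_box's own z axis and vertical above 0.3 rad).
It fails at once if the mouse is pushed more than 20 mm away or tipped (distance of mouse from where it was at the start of the episode above 0.02 m or angle between mouse's own z axis and vertical above 0.3 rad).
It also fails if it takes over 72 s, if anything falls off the work surface, if the arm or the gripper's body presses on something with over 40 N, if the wrist force passes 120 N, or if a joint passes its speed limit or range.

## Working session

There is one attempt and no reset: what is moved stays moved. The work goes in short steps, each a Python script; the robot and the scene stay as the last script left them, time stands still between calls to the robot, and variables do not carry over. Pictures are saved under pics/ and viewed, at most 10 in all, crops included, and the job is handed in when it is done.

```bash
ls; mkdir -p pics
python3 - <<'E'
from plant import robot
import cv2
for n in("scene","top"):
    cv2.imwrite(f"pics/{n}0.png",robot.grab_frame(n)); print(n,robot.get_calibration(n))
print(robot.get_calibration("wrist"))
print(robot.observe())
E
```

```text
pics
scene {'vertical_fov': 53.93046055240565, 'cx': 274.38138858161375, 'cy': 207.0953085245641, 'k1': -0.05729242429974503, 'rvec': array([ 0.79057354,  2.46200223, -1.24664459]), 'tvec': array([ 0.50557956, -0.11093633,  1.34646921])}
top {'vertical_fov': 49.66852736182069, 'cx': 283.91984234554906, 'cy': 209.89778207727258, 'k1': -0.02153891720396914, 'rvec': array([ 2.1290263 , -2.0994322 ,  0.20576488]), 'tvec': array([-0.02644348,  0.57940842,  0.96443509])}
{'vertical_fov': 63.5566667646107, 'cx': 281.8687876893687, 'cy': 209.0050866683911, 'k1': -0.038065353627371346, 'rvec': array([-2.297327  ,  1.72113284,  0.28195306]), 'tvec': array([-0.59890876, -0.04054456,  0.38149048])}
{'time': 0.1, 'q': array([-8.60991950e+01,  5.99460202e+00,  5.53315677e+00,  8.96056671e+01,
       -7.05784875e-04,  7.75301923e+01]), 'qvel': array([-0.01781911, -0.1074879 ,  0.05516715, -0.01859037, -0.16500577,
        0.03543279]), 'joint_torque': array([ 4.22594603e-03, -5.58212185e+01,  5.04717243e+01,  1.31880480e-02,
       -3.39381431e-04,  8.67909904e-06]), 'tool_pos': array([ 0.16913626, -0.57544707,  0.30322189]), 'tcp_rot': array([-1.79934318e+02, -1.38021105e-02,  1.63706051e+01]), 'ft_force': array([ 0.9982557 , -0.06996879, -0.12863905]), 'torque': array([-0.05898289, -0.00119551, -0.01220493]), 'gripper_force': 0.0, 'gripper_width': 0.08552038581762608}
```

View pics/top0.png

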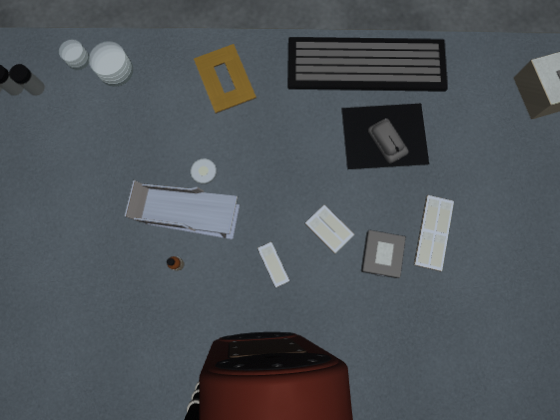

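View pics/scene0.png

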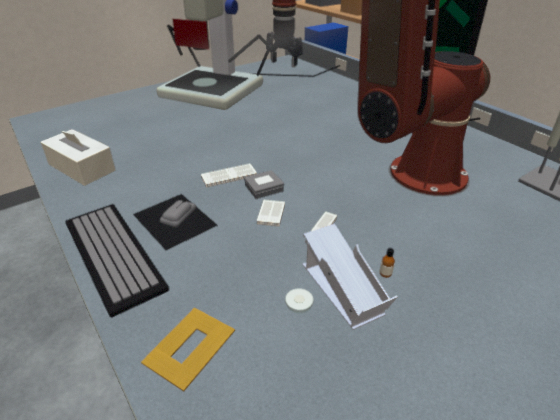

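```bash
cat > h.py <<'E'
import numpy as np, cv2
from plant import robot
def cam(n):
    c=robot.get_calibration(n); f=210/np.tan(np.radians(c["vertical_fov"])/2)
    return c,np.array([[f,0,c["cx"]],[0,f,c["cy"]],[0,0,1]]),np.array([c["k1"],0,0,0.]),cv2.Rodrigues(c["rvec"])[0]
def rays(C,px):
    c,K,D,R=C
    u=cv2.undistortPoints(np.float64(px).reshape(-1,1,2),K,D)[:,0]
    return -R.T@c["tvec"],np.c_[u,np.ones(len(u))]@R
def onplane(C,px,z):
    o,d=rays(C,px); return o+d*((z-o[2])/d[:,2])[:,None]
def proj(C,P):
    c,K,D,R=C; return cv2.projectPoints(np.float64(P).reshape(-1,1,3),c["rvec"],c["tvec"],K,D)[0][:,0]
def cases(img,C,thr=150):
    m=(img.min(2)>thr).astype(np.uint8); m=cv2.morphologyEx(m,cv2.MORPH_CLOSE,np.ones((5,5)))
    out=[]
    for k in cv2.findContours(m,cv2.RETR_EXTERNAL,cv2.CHAIN_APPROX_NONE)[0]:
        if cv2.contourArea(k)<200: continue
        P=onplane(C,k,.014)[:,:2]; (c,s,a)=cv2.minAreaRect((P*1000).astype(np.float32))
        if s[0]<s[1]: s=s[::-1]; a+=90
        out.append((np.round(np.array(c)/1000,4),np.round(s,1),round(a,1),k.reshape(-1,2).mean(0).round()))
    return out
E
python3 - <<'E'
from h import *
C=cam("top"); im=cv2.imread("pics/top0.png")
for t in (120,150):
    for r in cases(im,C,t): print(t,*r)
print(robot.tip_reach, onplane(C,[[175,262],[203,171]],.07)[:,:2],onplane(C,[[384,253]],.032))
g=np.clip(im[170:250,115:250].astype(float)*1.3,0,255).astype(np.uint8)
cv2.imwrite("pics/rackcrop.png",cv2.resize(g,None,fx=5.9,fy=5.9,interpolation=cv2.INTER_CUBIC))
E
```

```text
120 [0.4618 0.0054] [100.3  35.7] 25.8 [273. 264.]
120 [ 0.4898 -0.2507] [52.7 37.6] 170.5 [384. 253.]
120 [ 0.5467 -0.1245] [100.  64.] 45.1 [329. 228.]
120 [ 0.5413 -0.3697] [170.2  63.4] 167.3 [434. 233.]
120 [0.5906 0.2099] [236.6 105.9] 80.5 [188. 209.]
120 [0.6825 0.1774] [57.7 57.7] 2.6 [203. 170.]
120 [ 0.9417 -0.6718] [143.7  68.9] 173.5 [550.  76.]
120 [0.9681 0.4312] [111.1  90.2] 45.2 [109.  61.]
120 [0.9937 0.5288] [69.4 56. ] 46.3 [72. 52.]
150 [0.4612 0.0051] [97.2 33.4] 25.9 [273. 264.]
150 [ 0.49   -0.2504] [48.8 35. ] 170.1 [384. 253.]
150 [ 0.5468 -0.1244] [97.  60.6] 45.1 [329. 228.]
150 [ 0.5405 -0.3694] [167.4  62.4] 167.4 [434. 233.]
150 [0.6824 0.1774] [52.9 52.8] 92.6 [203. 170.]
150 [ 0.9381 -0.6954] [125.5  75. ] 16.9 [550.  75.]
150 [0.9682 0.4323] [78.  72.4] 90.3 [109.  61.]
0.0726 [[0.45815274 0.21739675]
 [0.66478373 0.16642598]] [[ 0.48829508 -0.24659828  0.032     ]]
```

View pics/rackcrop.png

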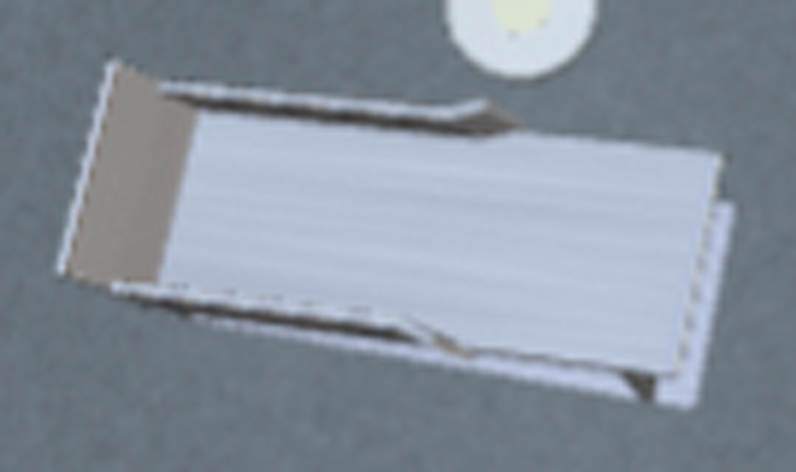

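Top crop: high-edge shelf corners at crop (720,153) and (680,374); backstop top face-side corners at (117,65) and (68,273); backstop foot between the cheeks at (197,112) and (158,283); bottle on the near side, dish on the far side.

Run:
```python
from h import *
C=cam("top")
p=lambda L:[[115+(u+.5)/5.9-.5,170+(v+.5)/5.9-.5] for u,v in L]
e=onplane(C,p([(720,153),(680,374)]),.0995)
b=onplane(C,p([(117,65),(68,273)]),.0833)
f=onplane(C,p([(197,112),(158,283)]),.032)
for n,a in(("edge",e),("back",b),("foot",f)): print(n,a.round(4).tolist(),a.mean(0).round(4),np.linalg.norm(a[0]-a[1]).round(4), np.degrees(np.arctan2(*(a[0]-a[1])[[1,0]])).round(2))
v=e.mean(0)-b.mean(0); h=v[:2]/np.linalg.norm(v[:2]); print("span",np.linalg.norm(v[:2]),"exp",.225*np.cos(np.radians(18))+.056*np.sin(np.radians(18)),"yaw",np.degrees(np.arctan2(h[1],h[0])))
print("origin from edge",e.mean(0)[:2]-h*.214,"from back",b.mean(0)[:2]+h*.0173)
# ik check of the grasp poses
from scipy.spatial.transform import Rotation as R
print(robot.ik([.56,-.374,.068],[180,0,-12.7]),robot.ik([.46,.005,.07],[180,0,25.8]),robot.ik([.5467,-.1245,.07],[180,0,45]))
```

```text
edge [[0.6018, 0.0847, 0.0995], [0.5194, 0.0963, 0.0995]] [0.5606 0.0905 0.0995] 0.0832 -8.04
back [[0.6368, 0.3163, 0.0833], [0.5565, 0.3282, 0.0833]] [0.5966 0.3223 0.0833] 0.0812 -8.46
foot [[0.6315, 0.3008, 0.032], [0.5624, 0.311, 0.032]] [0.597  0.3059 0.032 ] 0.0699 -8.43
span 0.2345366983628262 exp 0.2312926678514066 yaw -98.83915627828522
origin from edge [0.59348742 0.30198107] from back [0.59398477 0.30517933]
[-44.83331841  23.53960158   1.11313067  67.57352909   0.
 147.86668159] [-15.74027945 -13.58696503 -37.83249065  65.75447438   0.
 138.45972055] [-26.19342679   4.75381434 -20.40500191  64.84118376   0.
 108.80657321]
```

```bash
cat >> h.py <<'E'
from scipy.spatial.transform import Rotation as Rot
YAW=np.radians(-98.6); O=np.array([.594,.3035,.03]); s,c_=np.sin(np.radians(18)),np.cos(np.radians(18))
H=np.array([np.cos(YAW),np.sin(YAW),0]); X=H*c_+[0,0,s]; Z=-H*s+np.array([0,0,c_]); Y=np.cross(Z,X)
RP=Rot.from_matrix(np.c_[-X,Y,-Z]).as_euler("xyz",degrees=True)   # tool x down the slope
S=lambda x,y,z: O+x*X+y*Y+z*Z
def slope(p): return (np.array([X,Y,Z])@(np.array(p)-O)).round(4)
def st(tag=""):
    o=robot.observe(); print(tag,"t",round(o["time"],1),"tcp",np.round(o["tool_pos"],4),"w",round(o["gripper_width"],4),"F",np.round(o["ft_force"],1),"slope",slope(o["tool_pos"])); return o
def grasp(cx,cy,ang,c,wopen,zt=.069):
    a=np.radians(ang); p=np.array([cx-c*np.cos(a),cy-c*np.sin(a)])
    r=[180,0,ang]
    robot.move_pose([*p,.13],r); robot.set_gripper(wopen)
    hit=robot.line_to([*p,zt],vel=.1,guard=6); o=st(f"down hit={hit}")
    robot.set_gripper(0.0); o=st("gripped"); return o
E
python3 - <<'E'
from h import *
print(RP, robot.ik(S(.165,0,.13),RP), S(.165,0,.13))
o=grasp(.5413,-.3697,-12.7,.02,.078)
p=o["tool_pos"]; robot.line_to([p[0],p[1],.2],vel=.2); st("up")
cv2.imwrite("pics/s1.png",robot.grab_frame("scene"))
E
```

```text
[180.   18.   81.4] [ 12.11064348  16.34874986   5.60253851  85.80874859 -16.8009582
 111.67968586] [0.57654143 0.1880606  0.20462515]
down hit=False t 2.7 tcp [ 0.522  -0.3655  0.0695] w 0.0782 F [ 0.7 -0.5  0.4] slope [ 0.6516  0.0289 -0.1702]
gripped t 3.0 tcp [ 0.5224 -0.366   0.0705] w 0.0623 F [-0.3  0.8  6.6] slope [ 0.6523  0.0294 -0.1693]
up t 3.8 tcp [ 0.522  -0.3655  0.1983] w 0.0621 F [-0.1  1.4 -1.5] slope [ 0.6914  0.0289 -0.0477]
```

View pics/s1.png

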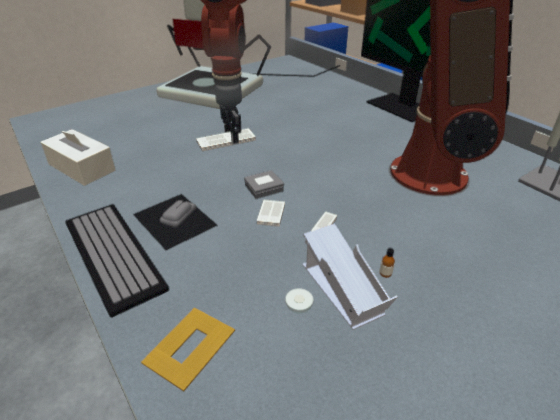

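The large case is held level at (225,140) in the scene picture; nothing else moved. Now place it on the apron.

```bash
cat >> h.py <<'E'
def place(xg,d,z0,zc=.06):
    """xg: slope x of grasp; d: TCP to underside; z0: height of support"""
    robot.move_pose(S(xg,0,d+z0+zc),RP); st("above")
    robot.line_to(S(xg,0,d+z0+.012),vel=.15)
    hit=robot.line_to(S(xg,0,d+z0-.006),vel=.03,guard=4); o=st(f"placed hit={hit}"); return o
def snap(n,f): cv2.imwrite(f"pics/{f}.png",robot.grab_frame(n))
E
python3 - <<'E'
from h import *
robot.move_pose([.55,-.1,.24],[180,0,60])
place(.165,.070,0)
snap("top","p1")
im=cv2.imread("pics/p1.png"); cv2.imwrite("pics/p1c.png",cv2.resize(im[150:270,100:300],None,fx=4,fy=4,interpolation=cv2.INTER_CUBIC))
E
```

```text
above t 6.0 tcp [0.5771 0.1866 0.2048] w 0.0625 F [ 1.  -0.2 -2.3] slope [0.1664 0.0008 0.1297]
placed hit=True t 6.9 tcp [0.5744 0.1703 0.1494] w 0.0619 F [0.  0.6 4.2] slope [0.1649 0.0006 0.0719]
```

View pics/p1c.png

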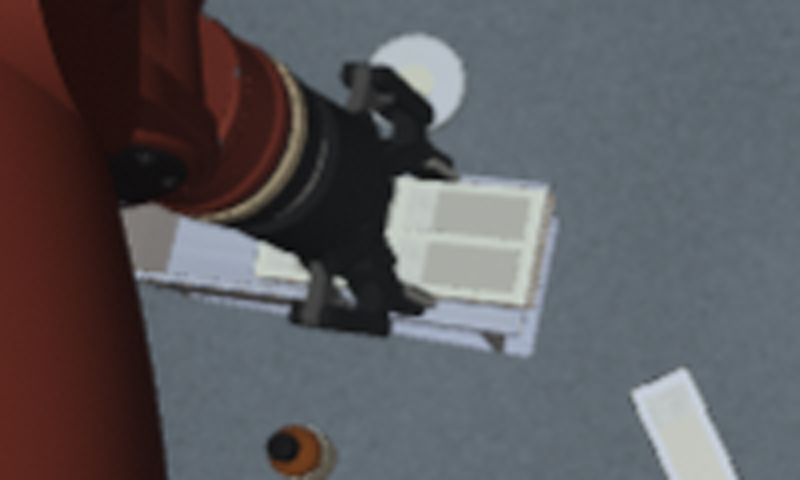

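Run:
```python
from h import *
C=cam("top")
t=lambda P:((proj(C,P)-[100,150]+.5)*4-.5).round(0).tolist()
print("case tail corners pred",t([S(.23,.032,.0155),S(.23,-.032,.0155),S(.15,.032,.0155),S(.15,-.032,.0155)]))
print("shelf corners pred",t([S(.225,.042,0),S(.225,-.042,0)]),"obs earlier",[((115+u/5.9-100)*4,(170+v/5.9-150)*4) for u,v in((720,153),(680,374))])
```

```text
case tail corners pred [[540.0, 191.0], [517.0, 308.0], [409.0, 180.0], [385.0, 293.0]]
shelf corners pred [[546.0, 180.0], [517.0, 331.0]] obs earlier [(548.1355932203389, 183.72881355932202), (521.0169491525423, 333.5593220338983)]
```

```bash
sed -i 's/O=np.array(\[.594,.3035,.03\])/O=np.array([.592,.3025,.031])/' h.py
cat >> h.py <<'E'
def release(w):
    robot.set_gripper(w); p=robot.observe()["tool_pos"]; robot.line_to(p+.06*Z,vel=.2)
def push(tail,z0,home,guard=8):
    """tail: present slope x of the case's tail, z0: its underside's height, home: TCP x to stop at, at the latest"""
    robot.set_gripper(0.0); h=.0726+z0+.006
    robot.line_to(S(tail+.025,0,h+.05),vel=.2); robot.line_to(S(tail+.025,0,h),vel=.12,guard=6); st("behind")
    hit=robot.line_to(S(home,0,h),vel=.05,guard=guard); o=st(f"pushed hit={hit}")
    robot.line_to(o["tool_pos"]+.02*X,vel=.1); robot.line_to(o["tool_pos"]+.02*X+.08*Z,vel=.25)
E
python3 - <<'E'
from h import *
p=robot.observe()["tool_pos"]; x,y,z=slope(p); print(x,y,z)
robot.line_to(S(x,0,z),vel=.02); st()
release(.08)
push(.234,0,.168)
robot.move_pose([.5,.0,.3],[180,0,60])
snap("top","p2"); st()
im=cv2.imread("pics/p2.png"); cv2.imwrite("pics/p2c.png",cv2.resize(im[150:270,100:300],None,fx=4,fy=4,interpolation=cv2.INTER_CUBIC))
E
```

```text
0.1634 0.0024 0.0714
 t 7.2 tcp [0.5718 0.1708 0.1494] w 0.0624 F [-2.2  0.9  2.9] slope [ 0.1633 -0.0003  0.0715]
behind t 9.9 tcp [0.5588 0.0834 0.1859] w 0.0003 F [ 0.4 -0.4  1. ] slope [ 2.586e-01 -1.000e-04  7.880e-02]
pushed hit=True t 11.4 tcp [0.5706 0.1623 0.1594] w -0.0002 F [ 0.4 -3.3  3.5] slope [ 0.1745 -0.0002  0.0782]
 t 13.0 tcp [0.4999 0.0005 0.2989] w -0.0002 F [0.3 0.  0.1] slope [ 0.3799 -0.0459  0.1583]
```

View pics/p2c.png

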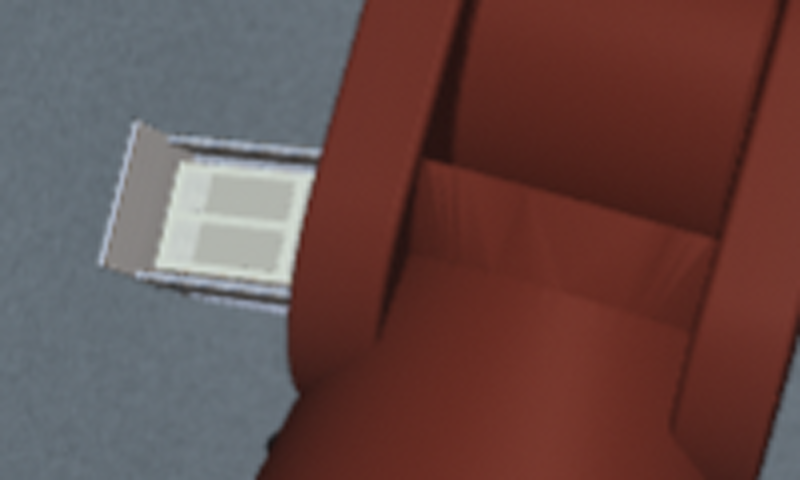

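Run:
```python
from h import *
C=cam("top")
t=lambda P:((proj(C,P)-[100,150]+.5)*4-.5).round(0).tolist()
print("front corners if home",t([S(0,.032,.014),S(0,-.032,.014)]),"backstop top",t([S(0,.042,.056),S(0,-.042,.056)]))
```

```text
front corners if home [[184.0, 163.0], [159.0, 270.0]] backstop top [[144.0, 125.0], [109.0, 271.0]]
```

The large case is home (front corners at crop (180,163), (155,268), prediction (184,163), (159,270)). Now the medium.

Run:
```python
from h import *
o=grasp(.5467,-.1245,45.1,.025,.078,zt=.072)
p=o["tool_pos"]; robot.line_to([p[0],p[1],.22],vel=.25)
place(.163,p[2],.014,zc=.05)
p=robot.observe()["tool_pos"]; 
release(.08)
push(.188,.014,.095)
robot.move_pose([.45,-.12,.3],[180,0,30])
snap("top","p3"); st()
im=cv2.imread("pics/p3.png"); cv2.imwrite("pics/p3c.png",cv2.resize(im[150:270,100:300],None,fx=4,fy=4,interpolation=cv2.INTER_CUBIC))
C=cam("top")
t=lambda P:((proj(C,P)-[100,150]+.5)*4-.5).round(0).tolist()
print("home front/tail corners",t([S(0,.032,.028),S(0,-.032,.028),S(.1,.032,.028),S(.1,-.032,.028)]))
```

```text
down hit=False t 15.4 tcp [ 0.5293 -0.1423  0.0724] w 0.0781 F [-0.2  0.9 -0.1] slope [ 0.44    0.0045 -0.0994]
gripped t 15.7 tcp [ 0.5299 -0.1427  0.0735] w 0.062 F [0.6 0.2 6.9] slope [ 0.4406  0.0052 -0.0985]
above t 17.6 tcp [0.5753 0.19   0.2116] w 0.0618 F [-1.5  0.8 -1.4] slope [0.164  0.0003 0.1367]
placed hit=True t 18.5 tcp [0.5733 0.1762 0.1656] w 0.0624 F [-0.6  2.   5.9] slope [0.163  0.0004 0.0886]
behind t 20.9 tcp [0.566  0.1309 0.1851] w 0.0005 F [0.5 0.2 0.4] slope [ 0.2127 -0.      0.0929]
pushed hit=True t 22.9 tcp [0.5811 0.2325 0.1509] w 0.0001 F [ 0.2 -2.9  2.7] slope [ 0.1045 -0.0003  0.0922]
 t 25.1 tcp [ 0.4504 -0.1193  0.2997] w -0.0001 F [-0.4  0.3 -0.8] slope [ 0.4998 -0.077   0.1201]
home front/tail corners [[170.0, 156.0], [144.0, 265.0], [320.0, 169.0], [295.0, 282.0]]
```

View pics/p3c.png

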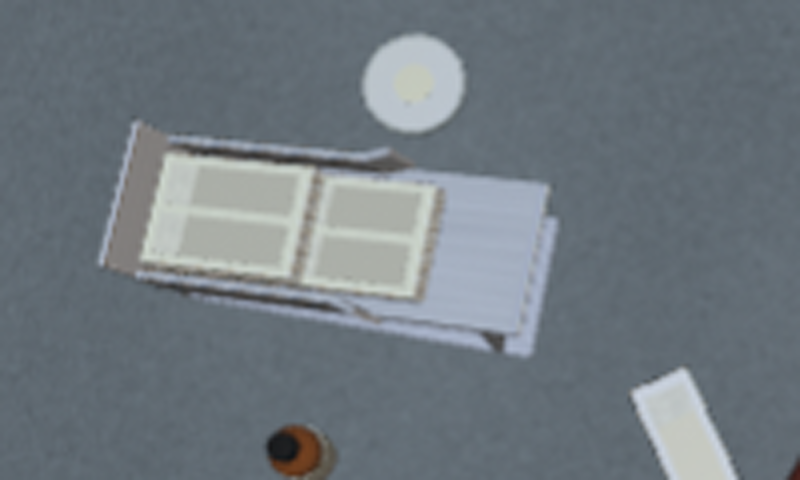

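Run:
```python
from h import *
o=grasp(.4618,.0054,25.8,.025,.052,zt=.077)
p=o["tool_pos"]; robot.line_to([p[0],p[1],.22],vel=.25)
place(.092,p[2],.028,zc=.06)
release(.052)
push(.117,.028,.095)
robot.move_pose([.45,-.12,.3],[180,0,30])
snap("top","p4"); st()
im=cv2.imread("pics/p4.png"); cv2.imwrite("pics/p4c.png",cv2.resize(im[150:270,100:300],None,fx=4,fy=4,interpolation=cv2.INTER_CUBIC))
C=cam("top")
t=lambda P:((proj(C,P)-[100,150]+.5)*4-.5).round(0).tolist()
print("home front/tail corners",t([S(0,.018,.042),S(0,-.018,.042),S(.1,.018,.042),S(.1,-.018,.042)]))
```

```text
down hit=False t 27.2 tcp [ 0.4395 -0.0055  0.0774] w 0.0516 F [ 0.3 -1.  -0.4] slope [ 0.3257 -0.1048 -0.0571]
gripped t 27.5 tcp [ 0.4401 -0.0057  0.0783] w 0.0339 F [-1.2  0.5  6.8] slope [ 0.3261 -0.1041 -0.0562]
above t 29.3 tcp [0.5865 0.2657 0.2173] w 0.0344 F [-0.4  0.2  0.1] slope [9.300e-02 1.000e-04 1.657e-01]
placed hit=True t 30.2 tcp [0.5842 0.2488 0.1615] w 0.0341 F [-0.4  1.5  6.9] slope [0.0919 0.0003 0.1074]
behind t 32.5 tcp [0.5768 0.2019 0.1765] w -0.0002 F [0.1 0.4 0.5] slope [ 0.1417 -0.      0.107 ]
pushed hit=True t 33.3 tcp [0.5817 0.237  0.1641] w 0.0003 F [-1.7 -3.9  4.1] slope [ 0.1042 -0.0004  0.1061]
 t 35.5 tcp [ 0.4504 -0.1193  0.2997] w 0.0001 F [-0.2  0.6 -0. ] slope [ 0.4999 -0.0769  0.1201]
home front/tail corners [[149.0, 173.0], [135.0, 235.0], [301.0, 187.0], [287.0, 251.0]]
```

View pics/p4c.png

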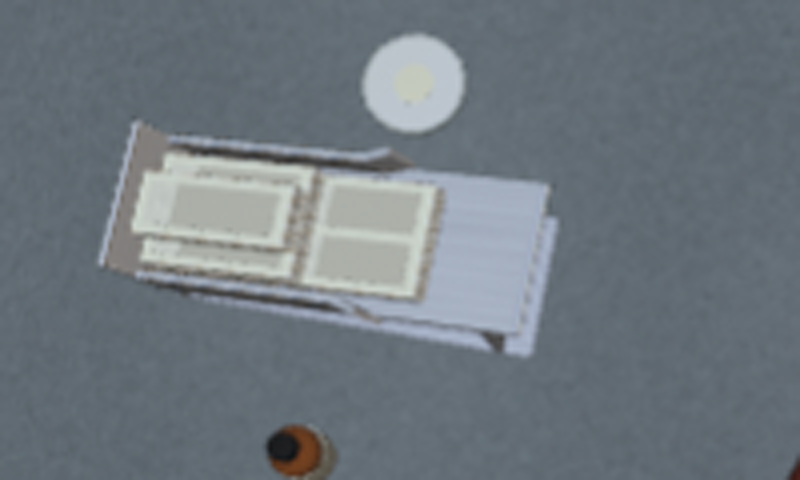

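The small case's corners, near (145,171), (131,232), (299,183) and (284,249), match the home prediction shifted by the same 1–2 mm as the other two. The bottle and dish have not moved.

```bash
python3 -c "
from plant import robot
print(robot.job_done())"
```

```text
the job is handed in; nothing more can be done
None
```

The job is handed in: all three cases are piled on the rack in order (large, medium, small), each pushed up against the backstop as far as the top camera shows; I did not see the judge's verdict.

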